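Meter three kiln props from the hopper into the tray

TASK

Take the blue tray out from under the low rack and slide it into the bay under the kiln-prop hopper, up to the stop bar, with its orange handle sticking out of the bay's open end. Then pull the hopper's gate out just far enough to drop exactly three props into the tray, and push the gate fully shut again. Leave the tray in the bay with its three props, keep the other two props in their cells, and do not disturb the other things on the table and rack.

Things in the scene. Friction and masses are not known exactly. Their poses are not given: they have to be found in the camera images.
- hopper: Kiln-prop hopper, fixed: blue and white open-topped box, 86 (x) x 187 (y) mm, on four posts. Origin on the table under its centre, z up, y along its five cells (centres y = -72, -36, 0, 36, 72 mm; 33 mm wide, walls 3 mm, 76 mm long in x). Cell floor (gate top) at height 80.5 mm, box walls to 130 mm, flared plates to 167 mm over x = +-66 mm. Box ends at y = +-95 mm.
- bay_mouth (a point): Middle of the open -y end of the bay for the tray below the hopper, on the table, at hopper (0, -91, 0) mm. The bay runs along hopper +y, 124 mm wide (x = +-62) between 12 mm square corner posts (x = +-68, y = +-85 mm) and foot rails 12 mm high (y = +-100 mm), 68 mm high.
- bay_stop (a point): Foot of the black stop bar's face across the bay, 30 mm high, at hopper (0, 40, 0) mm: the tray's origin is at hopper y = -33 mm when its plain end touches it.
- gate (a joint): The hopper's bottom gate, a steel plate 78 mm wide, height 75.5 to 80.5 mm. 0 m = fully shut, at its end stop; grows to 0.19 as it is pulled to hopper +y. Its trailing edge is at hopper y = -0.105 m + value, so cells open in turn from the -y end; a prop drops when the gap from its cell's -y wall passes 28 mm (it sags once its middle is bare). Stays put; 2 to 5 N moves it. May start 20 mm ajar.
- gate_grip (a point): Top centre of the gate's red upright grip: 30 mm (hopper x) x 18 mm (hopper y) x 45 mm tall on the plate (top at height 125.5 mm), at hopper y = 165 mm + gate value, x = 0.
- tray: Blue open tray, 220 g, 106 mm wide (x) x 146 mm long (y) x 42 mm tall, walls 4 mm, but the plain +y end wall is 10 mm thick. Origin at the centre of its underside, z up. A stem at the -y end carries an orange upright handle. Starts with the handle under the low rack, plain end towards the robot.
- tray_handle (a point): Top centre of the tray's orange handle: an upright block 16 mm (tray x) x 22 mm (tray y), from 1 to 58 mm above the table, at tray y = -125 mm (52 mm beyond the tray's end).
- tray_rim (a point): Top of the tray's plain +y end wall, mid-thickness, mid-width: tray (0, 68, 42) mm. The wall is 10 mm thick along tray y.
- rack_front (a point): Low wooden rack, fixed: a board 120 (x) x 260 (y) mm, underside at 80 mm, top at 94 mm, on 14 mm side panels at its two y ends; open in front (-x) and at the back. This point lies on the table under the middle of the board's front edge; rack x points away from the robot. A vase and a cup stand on it; it covers the tray's handle at the start.
- prop1: Terracotta-coloured kiln prop, a round bar 28 mm across, 70 mm long (its x axis), 100 g, origin at its centre; starts lying along hopper x in the cell at hopper y = -72 mm.
- prop2: Terracotta-coloured kiln prop, a round bar 28 mm across, 70 mm long (its x axis), 100 g, origin at its centre; starts lying along hopper x in the cell at hopper y = -36 mm.
- prop3: Terracotta-coloured kiln prop, a round bar 28 mm across, 70 mm long (its x axis), 100 g, origin at its centre; starts lying along hopper x in the cell at hopper y = 0 mm.
- prop4: Terracotta-coloured kiln prop, a round bar 28 mm across, 70 mm long (its x axis), 100 g, origin at its centre; starts lying along hopper x in the cell at hopper y = 36 mm.
- prop5: Terracotta-coloured kiln prop, a round bar 28 mm across, 70 mm long (its x axis), 100 g, origin at its centre; starts lying along hopper x in the cell at hopper y = 72 mm.
- glaze_jar: Bystander: amber glaze jar, 60 mm across, 90 mm tall, behind the hopper; origin at its underside.
- mug: Bystander: blue mug, 80 mm across, 90 mm tall, behind the hopper; origin at its underside.
- bowl: Bystander: white bowl, 110 mm across, 50 mm tall, at the left; origin at its underside.
- tall_pot: Bystander: grey clay cylinder, 128 mm across, 160 mm tall, at the back; origin at its underside.
- brush: Bystander: brush lying on the table at the left.
- vase: Bystander: green vase, 72 mm across, 90 mm tall, on the rack; origin at its underside.
- cup: Bystander: white cup, 68 mm across, 60 mm tall, on the rack; origin at its underside.
Mind the look-alikes: they are no part of the job. Leave any pink or purple look-alike of the prop2 alone. Several things have the shape of the tray; the one meant has the colours described above.

How it is judged:
By the outcome, as a careful person would: the job done as asked, in the order asked, and still so for the second after the job is handed in, with the robot touching nothing.
It also fails if it takes over 72 s, if anything falls off the work surface, if the arm or the gripper's body presses on something with over 40 N, if the wrist force passes 120 N, or if a joint passes its speed limit or range.

ROBOT

A 6-joint arm with a two-finger parallel gripper is mounted at the origin on the work surface. World frame = base frame: x ahead of the robot, y to its left, z up, the work surface at z = 0. Lengths are in m, angles in rad, forces in N, time in s.
With the tool pointing down it reaches from about 0.375 to 0.925 m from the base axis. Payload 5.7 kg.
Tool frame: the origin (TCP) lies midway between the tips of the shut fingers; the grasp point (between the pads) lies 19 mm behind it; z points along the fingers, y is the line along which they close (so a half turn about z gives the same grasp; the last joint's range is limited). The gripper opens to 85 mm and grips with 20 to 120 N. Pads are 22 mm wide; open, the fingers measure 114 mm over their backs; the gripper's body (76 mm by 85 mm) begins 54 mm behind the grasp point. The pads swing forward as they close: fully open they stand 13 mm farther back than shut.
Start: joints at [1.093, 0.359, 1.51, -0, 1.272, -0.115], TCP at [0.213, 0.561, 0.231] pointing down, gripper open.
Joint ranges: [-2.97, 2.97], [-1.01, 2.36], [0.21, 2.38], [-0.96, 4.11], [0.2, 2.71], [-2.98, 2.98]. Speed limits (rad/s): [2.39, 2.39, 3.14, 3.14, 3.14, 3.14].

INTERFACE

Orientations are given as a unit quaternion [x, y, z, w].
In Python, from workcell import get_state, grab_frame, job gives the robot as it stands.
- The arm moves only by the tool apply_moves, never from a script. Its argument "steps" is a list that holds one entry, the list of rows, each a list of 7 numbers: the gripper's target within -1 to 1 (fully open at 1, half-way at 0, shut at -1), then the shift along the tool's x, y, z in cm, then the turn, a rotation vector about the tool's x, y, z in degrees. A call has 1 to 10 rows; each row shifts and turns the commanded pose from where the row before left it, along the tool's axes as they then stand; what a row does not reach is not made up. A row lasts 1/10 s, in which the tool goes at most 50 mm and 8.59 degrees, less where a joint would pass 70% of its speed; a pose out of reach is approached as far as the arm can. A call with a gripper value outside its range is refused whole. The fingers move at their own pace and stop on an object; "newtons" is the grip in N (left out, the last holds). Time passes only in rows, so rows that do not move let the fingers close. It gives the time, the measured TCP pose, the force, the opening and the grip force at its end, in the units of the state.
- get_state(): the state, without advancing time (a new reading comes with each control period).
- grab_frame(name): name is "scene" or "side" or "wrist"; returns a dict with "pixels" (420x560x3 uint8, red, green, blue), "fx", "fy", "cx", "cy" (pixels), "R" (3x3) and "t" (3): a world point X has camera coordinates R X + t. Camera axes: x right, y down, z forward; pixel columns grow to the right and rows downward; lengths in m; the calibration is good to about 2 mm. A picture is of the moment at which its call begins. There is no depth.
- job.job_done(): hands the job in; it is judged then, once.
The state is a dict: "t": time; "joint_positions": joint angles; "dq": joint speeds; "joint_torque": joint torques, N m; "tool_pos": TCP position; "tcp_rot": TCP orientation; "wrist_force": force on the tool from outside, world axes, zero at the start; "ft_torque": the same for the moment, N m; "gripper_width": finger opening in m; "finger_force": force on a finger pad.
Only numpy, scipy, OpenCV 4.12 (cv2) and the standard library are available. Lean on these libraries where they do the work, as an engineer would, in place of code of your own. Each camera call takes 0.05 s, during which the arm holds its last target. There are 200 camera calls.

## Working session

There is one attempt and no reset: what is moved stays moved. The work goes in short steps, Python scripts to look and compute and a tool call to move; the robot and the scene stay as the last step left them, time stands still between calls to the robot, and variables do not carry over. Pictures are saved under pics/ and viewed, at most 10 in all, crops included, and the job is handed in when it is done.

Besides the shell and the picture viewer there is one more tool, called after "Request:" by a JSON object that holds its "api" and its "payload", one argument or row to a line. apply_moves: Moves the arm, as the interface text tells. Its arguments: {"type":"object","properties":{"steps":{"type":"array"},"newtons":{"type":"number"}},"required":["steps"]}

```bash
mkdir -p pics; ls; cat > h.py <<'E'
import numpy as np, cv2, pickle
from workcell import get_state, grab_frame
def snap(name,fn):
    f=grab_frame(name); cv2.imwrite('pics/'+fn+'.png',cv2.cvtColor(f['pixels'],cv2.COLOR_RGB2BGR)); pickle.dump(f,open('pics/'+fn+'.pkl','wb')); return f
def load(fn): return pickle.load(open('pics/'+fn+'.pkl','rb'))
def ray(f,u,v,z):
    R=np.array(f['R']);t=np.array(f['t']);c=-R.T@t
    d=R.T@np.array([(u-f['cx'])/f['fx'],(v-f['cy'])/f['fy'],1]); return c+d*(z-c[2])/d[2]
def proj(f,X):
    p=np.array(f['R'])@np.array(X)+np.array(f['t']); return f['fx']*p[0]/p[2]+f['cx'],f['fy']*p[1]/p[2]+f['cy']
E
python3 - <<'E'
from h import *
for n in('scene','side'):
    f=snap(n,n+'0'); print(n,-np.array(f['R']).T@np.array(f['t']))
a=cv2.imread('pics/scene0.png');b=cv2.imread('pics/side0.png')
cv2.imwrite('pics/s2.png',cv2.resize(a,(784,588),interpolation=2));cv2.imwrite('pics/d2.png',cv2.resize(b,(784,588),interpolation=2))
print(get_state())
E
```

```text
pics
scene [1.3520373  0.01054135 1.10672076]
side [ 0.2065759  -0.65274689  0.86984028]
{'t': 0.1, 'joint_positions': array([ 1.09290856e+00,  3.59451701e-01,  1.51127635e+00, -1.19170675e-05,
        1.27250225e+00, -1.15091949e-01]), 'dq': array([-0.00020717,  0.00025164, -0.00226005, -0.00059098, -0.00068257,
        0.00098819]), 'joint_torque': array([-8.68669940e-05, -5.28650701e+01, -2.79348314e+01, -1.51552217e-05,
        4.86617369e-03,  1.97572966e-06]), 'tool_pos': array([0.21266992, 0.56042037, 0.2305447 ]), 'tcp_rot': array([ 1.80402935e-01,  9.83592451e-01, -7.84761518e-04, -2.33786497e-04]), 'wrist_force': array([-0.84205041, -0.10362346,  0.08942408]), 'ft_torque': array([ 0.06410567,  0.00892304, -0.03538361]), 'finger_force': 0.0, 'gripper_width': 0.0855521704212897}
```

View pics/s2.png

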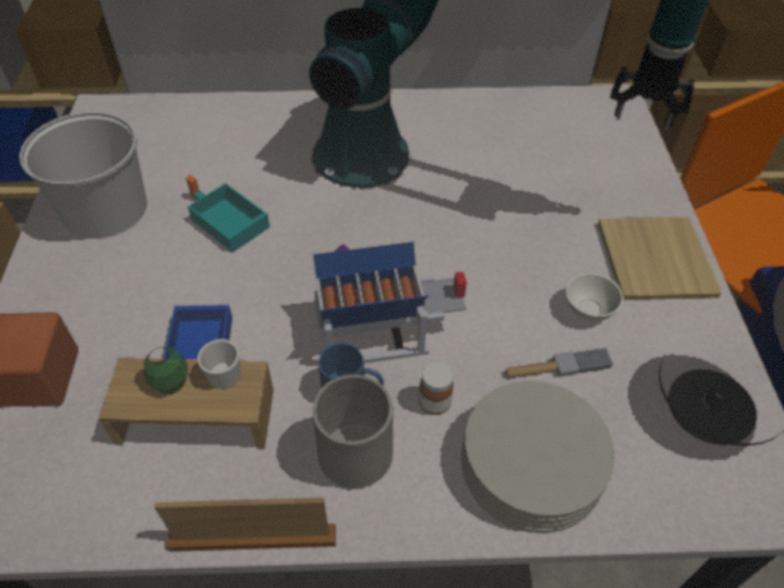

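View pics/d2.png

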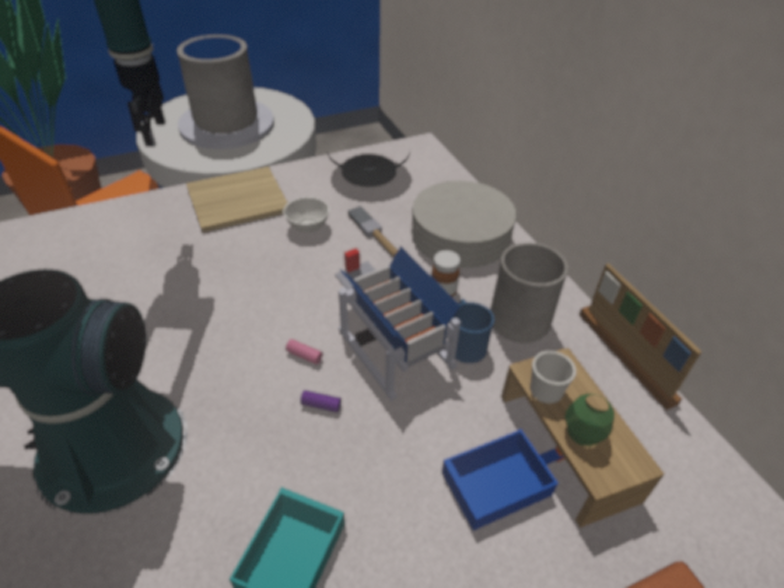

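Scene view: hopper at about (370,290), gate grip at (460,283) to +y; blue tray at (200,333) with its handle under the rack at (190,400). Teal tray and pink/purple bars are look-alikes. Enlarging.

```bash
python3 - <<'E'
import cv2
a=cv2.imread('pics/scene0.png');b=cv2.imread('pics/side0.png')
cv2.imwrite('pics/c1.png',cv2.resize(a[165:315,75:340],None,fx=3,fy=3,interpolation=cv2.INTER_CUBIC))
cv2.imwrite('pics/c2.png',cv2.resize(b[170:370,225:475],None,fx=3,fy=3,interpolation=cv2.INTER_CUBIC))
E
```

```text
(no output)
```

View pics/c1.png

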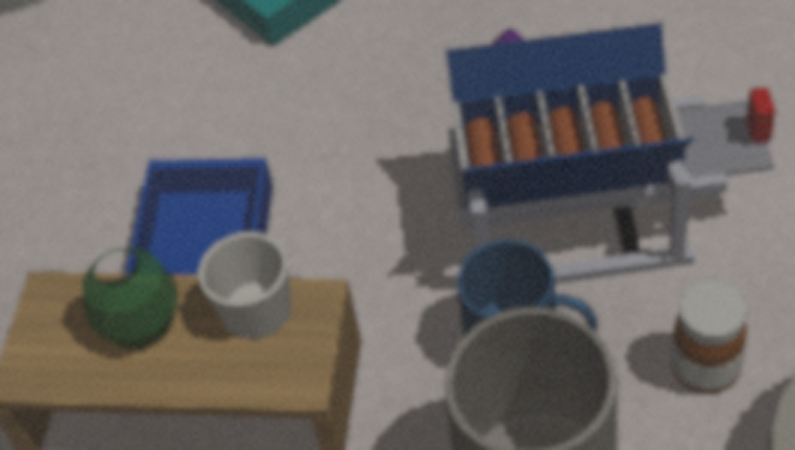

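View pics/c2.png

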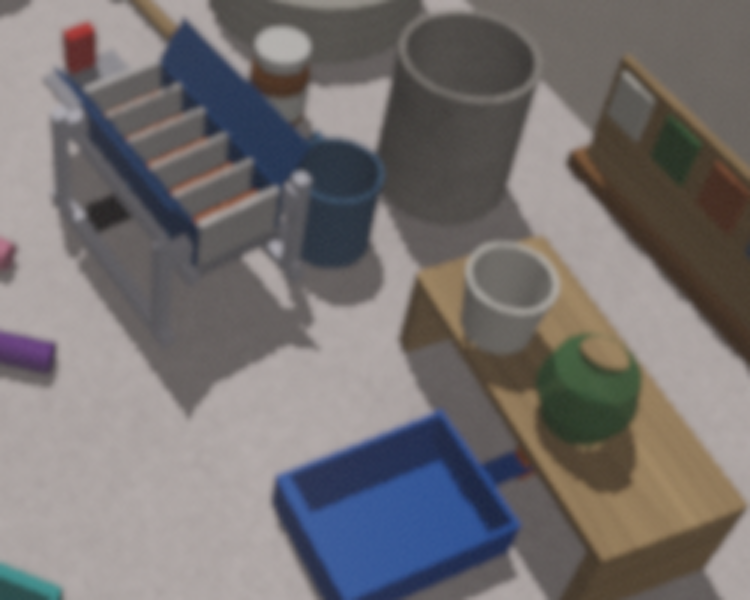

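```bash
cat > m.py <<'E'
from h import *
s=load('scene0');d=load('side0')
S=lambda u,v,z:ray(s,75+u/3,165+v/3,z)[:2].round(4)
D=lambda u,v,z:ray(d,225+u/3,170+v/3,z)[:2].round(4)
print('tray plain S',S(150,160,.042),S(268,160,.042))
print('tray D handle end',D(440,412,.042),D(518,525,.042),'plain',D(277,487,.042),D(335,603,.042))
h=[S(448,50,.167),S(662,25,.167),S(468,166,.167),S(687,138,.167)]
print('hop S',h,np.mean(h,0))
h=[D(60,73,.167),D(190,230,.167),D(183,22,.167),D(325,160,.167)]
print('hop D',h,np.mean(h,0))
print('grip',S(760,92,.1255),D(80,35,.1255))
print('rails S',S(485,283,.012),S(692,260,.012))
print('D rail post foot',D(165,340,.0))
print('rack front S',S(28,272,.094),S(350,282,.094),'D',D(420,270,.094),D(600,560,.094))
print('stop bar S',S(622,205,.03))
E
python3 m.py
```

```text
tray plain S [ 0.4924 -0.3645] [ 0.4955 -0.2583]
tray D handle end [ 0.6336 -0.2593] [ 0.634  -0.3624] plain [ 0.4869 -0.2671] [ 0.483  -0.3614]
hop S [array([ 0.4812, -0.0877]), array([0.4574, 0.0947]), array([ 0.6068, -0.0678]), array([0.5831, 0.1076])] [0.532125 0.0117  ]
hop D [array([0.4538, 0.0901]), array([ 0.4825, -0.1111]), array([0.5777, 0.1119]), array([ 0.6115, -0.0859])] [0.531375 0.00125 ]
grip [0.4998 0.1783] [0.5037 0.1761]
rails S [ 0.6139 -0.0628] [0.5949 0.1186]
D rail post foot [ 0.4769 -0.0868]
rack front S [ 0.6478 -0.4264] [ 0.6651 -0.1658] D [ 0.6644 -0.1647] [ 0.6429 -0.4231]
stop bar S [0.5463 0.0588]
```

```bash
cat >> h.py <<'E'
def pose():
    st=get_state(); from scipy.spatial.transform import Rotation as Ro
    R=Ro.from_quat(st['tcp_rot']).as_matrix(); return st['tool_pos'],np.degrees(np.arctan2(R[1,1],R[0,1])),R,st
def plan(x,y,z,yaw,n,start=None):
    "per-row tool shift cm and turn about z deg, n equal rows; yaw = world angle of tool y"
    p,a,R,st=pose()
    if start is not None: p,a=np.array(start[:3]),start[3]
    c=lambda a:np.array([[-np.sin(np.radians(a)),np.cos(np.radians(a)),0],[np.cos(np.radians(a)),np.sin(np.radians(a)),0],[0,0,-1.]]).T
    d=(yaw-a)/n; A=sum(c(a+d*k) for k in range(n))
    print(n,'rows of',np.round(np.linalg.solve(A,(np.array([x,y,z])-p)*100),2),'rz',round(-d,2))
E
cat >> m.py <<'E'
S2=lambda u,v,z:ray(s,u/1.4,v/1.4,z)[:2].round(3)
print('teal',S2(190,212,.042),S2(232,248,.042),S2(268,217,.042),S2(228,187,.042),S2(192,178,.058))
plan(.493,-.312,.17,0,20)
E
python3 m.py|tail -2
```

```text
teal [ 0.233 -0.373] [ 0.343 -0.271] [ 0.253 -0.203] [ 0.155 -0.3  ] [ 0.141 -0.378]
20 rows of [-4.62 -1.55  0.3 ] rz 3.46
```

Request:
{"api": "apply_moves", "payload": {
  "steps": [
    [[1,-4.6,-1.55,0,0,0,3.46],[1,-4.6,-1.55,0,0,0,3.46],[1,-4.6,-1.55,0,0,0,3.46],[1,-4.6,-1.55,0,0,0,3.46],[1,-4.6,-1.55,0,0,0,3.46],[1,-4.6,-1.55,0,0,0,3.46],[1,-4.6,-1.55,0,0,0,3.46],[1,-4.6,-1.55,0,0,0,3.46],[1,-4.6,-1.55,0,0,0,3.46],[1,-4.6,-1.55,0,0,0,3.46]]
  ]
}}

```text
t: 1.1
tool_pos: [0.488, 0.1675, 0.2311]
tcp_rot: [0.466, 0.885, -0.0, -0.0]
wrist_force: [1.3, -0.3, -0.5]
gripper_width: 0.0855
finger_force: 0.0
```

Request:
{"api": "apply_moves", "payload": {
  "steps": [
    [[1,-4.6,-1.55,0,0,0,3.46],[1,-4.6,-1.55,0,0,0,3.46],[1,-4.6,-1.55,0,0,0,3.46],[1,-4.6,-1.55,0,0,0,3.46],[1,-4.6,-1.55,0,0,0,3.46],[1,-4.6,-1.55,1,0,0,3.46],[1,-4.6,-1.55,1,0,0,3.46],[1,-4.6,-1.55,1,0,0,3.46],[0,-4.6,-1.55,1,0,0,3.46],[0,-4.6,-1.55,1,0,0,3.46]]
  ]
}}

```text
t: 2.1
tool_pos: [0.4903, -0.3107, 0.1806]
tcp_rot: [0.708, 0.706, 0.0, -0.0]
wrist_force: [0.6, -0.1, 0.6]
gripper_width: 0.0596
finger_force: 0.0
```

```bash
python3 - <<'E'
from h import *
p=pose();print(p[0],p[1],p[3]['wrist_force'],p[3]['gripper_width'])
f=snap('wrist','w1');print(-np.array(f['R']).T@np.array(f['t']), [proj(f,X) for X in ([.493,-.312,.042],[.488,-.259,.042],[.488,-.365,.042])])
E
```

```text
[ 0.49030001 -0.31072587  0.18064079] -0.13092690026928544 [ 0.57353884 -0.0529593   0.57286694] 0.05959029123633898
[ 0.4902509  -0.23151977  0.32322969] [(np.float64(276.3319472133235), np.float64(198.91751771407385)), (np.float64(271.04752438112234), np.float64(144.64163253965643)), (np.float64(271.54286891020007), np.float64(247.4147992931265))]
```

View pics/w1.png

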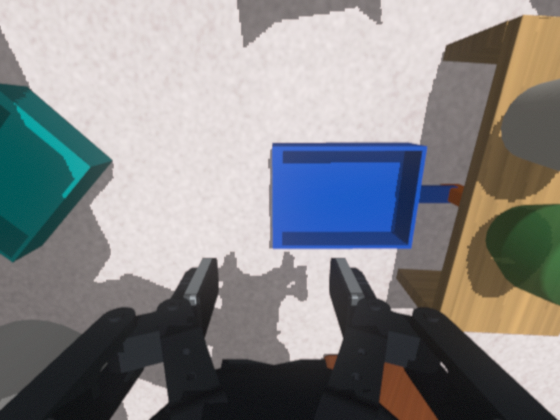

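The tray matches its prediction: plain edge at column 272, rows 144 to 248, handle hidden under the rack at (458,193). Descending on the rim.

Request:
{"api": "apply_moves", "payload": {
  "steps": [
    [[0,-0.1,0.35,4,0,0,0],[0,0,0,4,0,0,0],[0,0,0,4,0,0,0],[0,0,0,3,0,0,0],[0,0,0,1.3,0,0,0],[-1,0,0,0,0,0,0],[-1,0,0,0,0,0,0],[-1,0,0,0,0,0,0],[-1,0,0,0,0,0,0],[-1,0,0,0,0,0,0]]
  ],
  "newtons": 40
}}

```text
t: 3.15
tool_pos: [0.4951, -0.3104, 0.0197]
tcp_rot: [0.707, 0.707, 0.0, 0.001]
wrist_force: [-0.2, 1.1, 4.0]
gripper_width: 0.0094
finger_force: 43.2
```

```bash
python3 - <<'E'
from h import *
p=pose();print(p[0],p[1],p[3]['wrist_force'],p[3]['gripper_width'],p[3]['finger_force'])
x,y,z=p[0]
plan(.425,y,z,0,8)
th=8;c,s=np.cos(np.radians(th)),np.sin(np.radians(th))
H=lambda a,b:(.532+c*a-s*b,.006+s*a+c*b)
print(H(0,-.120)); plan(*H(0,-.120),z,th-90,20,start=(.425,y,z,0))
E
```

```text
[ 0.49509527 -0.3103615   0.01967583] 0.015247765185924371 [-0.15576718  1.14871778  4.031541  ] 0.009419299848744822 43.24914872646332
8 rows of [ 0.   -0.88 -0.  ] rz 0.0
(np.float64(0.5487007721152078), np.float64(-0.11283216824898844))
20 rows of [ 1.26 -0.15 -0.  ] rz 4.1
```

```bash
python3 - <<'E'
from h import *
th=8;c,s=np.cos(np.radians(th)),np.sin(np.radians(th))
H=lambda a,b:(.532+c*a-s*b,.006+s*a+c*b)
print(H(-.02,-.175)); plan(*H(-.02,-.175),.019,th-90,20,start=(.423,-.3104,.019,0))
E
```

```text
(np.float64(0.5365499312931801), np.float64(-0.1700803740489761))
20 rows of [ 0.98  0.   -0.  ] rz 4.1
```

Request:
{"api": "apply_moves", "payload": {
  "steps": [
    [[-1,0,0,-0.1,0,0,0],[-1,0,-0.4,0,0,0,0],[-1,0,-0.8,0,0,0,0],[-1,0,-1,0,0,0,0],[-1,0,-1,0,0,0,0],[-1,0,-1,0,0,0,0],[-1,0,-1,0,0,0,0],[-1,0,-1,0,0,0,0],[-1,0,-0.6,0,0,0,0],[-1,0,-0.4,0,0,0,0]]
  ]
}}

```text
t: 4.15
tool_pos: [0.4219, -0.3101, 0.0196]
tcp_rot: [0.707, 0.707, 0.0, 0.0]
wrist_force: [4.2, 0.1, 4.6]
gripper_width: 0.0092
finger_force: 43.4
```

Request:
{"api": "apply_moves", "payload": {
  "steps": [
    [[-1,1,0,-0.1,0,0,4.1],[-1,1,0,0,0,0,4.1],[-1,1,0,0,0,0,4.1],[-1,1,0,0,0,0,4.1],[-1,1,0,0,0,0,4.1],[-1,1,0,0,0,0,4.1],[-1,1,0,0,0,0,4.1],[-1,1,0,0,0,0,4.1],[-1,1,0,0,0,0,4.1],[-1,1,0,0,0,0,4.1]]
  ]
}}

```text
t: 5.15
tool_pos: [0.4517, -0.216, 0.0197]
tcp_rot: [0.91, 0.414, -0.001, -0.001]
wrist_force: [-0.0, -0.9, 0.2]
gripper_width: 0.0089
finger_force: 42.7
```

Request:
{"api": "apply_moves", "payload": {
  "steps": [
    [[-1,1,0,0,0,0,4.1],[-1,1,0,0,0,0,4.1],[-1,1,0,0,0,0,4.1],[-1,1,0,0,0,0,4.1],[-1,1,0,0,0,0,4.1],[-1,1,0,0,0,0,4.1],[-1,1,0,0,0,0,4.1],[-1,1,0,0,0,0,4.1],[-1,1,0,0,0,0,4.1],[-1,1,0,0,0,0,4.1]]
  ]
}}

```text
t: 6.15
tool_pos: [0.5348, -0.1663, 0.0197]
tcp_rot: [0.998, 0.069, -0.003, -0.001]
wrist_force: [-3.5, -0.3, 5.2]
gripper_width: 0.0088
finger_force: 43.4
```

```bash
python3 - <<'E'
from h import *
p=pose();print(p[0],p[1],p[3]['wrist_force'],p[3]['gripper_width'])
f=snap('side','sd1')
g=snap('scene','sc1')
a=cv2.resize(f['pixels'][130:360,200:460],None,fx=2,fy=2,interpolation=2)
b=cv2.resize(g['pixels'][150:300,90:350],None,fx=2,fy=2,interpolation=2)
b=np.vstack([a,b])[:,:,::-1];b=b[:760]
cv2.imwrite('pics/c3.png',cv2.resize(a,(780,690))[:600,:,::-1])
E
```

```text
[ 0.5348301  -0.16630808  0.01965548] -82.13803921095682 [-3.49104936 -0.3176727   5.18162385] 0.008796366921666958
```

View pics/c3.png

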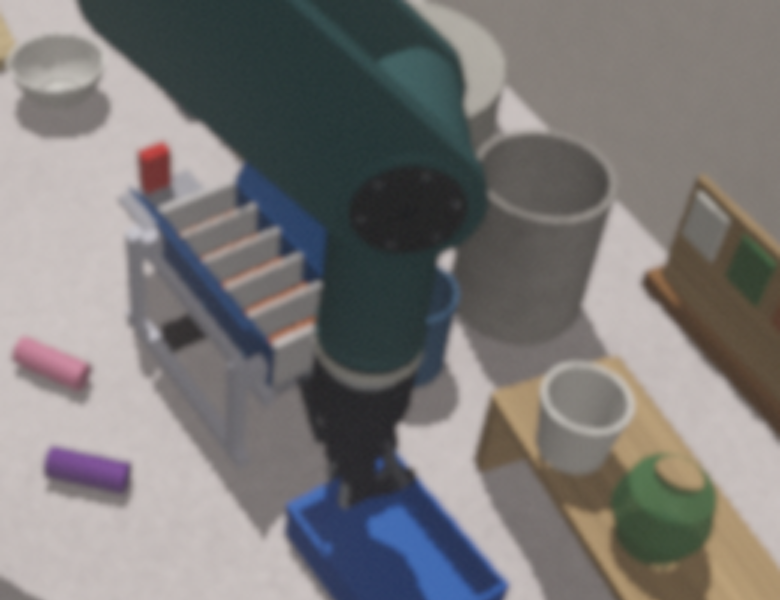

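Request:
{"api": "apply_moves", "payload": {
  "steps": [
    [[0,0,0,0,0,0,0],[0,0,0,0,0,0,0],[0,0,0,0,0,0,0],[0,0,0,-3,0,0,0],[0,0,0,-4.5,0,0,0],[0,0,4.8,-4.5,0,0,0],[0,0,4.8,0,0,0,0],[0,0,4.8,0,0,0,0],[0,0,4.9,0,0,0,0],[0,0,0,0,0,0,0]]
  ]
}}

```text
t: 7.25
tool_pos: [0.5639, -0.354, 0.1301]
tcp_rot: [0.998, 0.068, 0.001, 0.003]
wrist_force: [0.6, 1.0, 0.3]
gripper_width: 0.0423
finger_force: 0.0
```

```bash
python3 - <<'E'
from h import *
p=pose();print(p[0],p[1],p[3]['wrist_force'],p[3]['gripper_width'])
f=snap('wrist','w2')
P=np.array([.535,-.1663]);u=np.array([.139,-.990])
print([proj(f,[*(P+u*k),z]) for k,z in((.193,.058),(-.005,.042),(.141,.042))])
E
```

```text
[ 0.56386188 -0.35402653  0.13005537] -82.19856099379193 [0.55807619 0.97216417 0.26095407] 0.042251444337728594
[(np.float64(275.9145793320506), np.float64(224.55067229055507)), (np.float64(37.45808227357929), np.float64(218.90942406414706)), (np.float64(213.24744926156396), np.float64(218.02830888006199))]
```

View pics/w2.png

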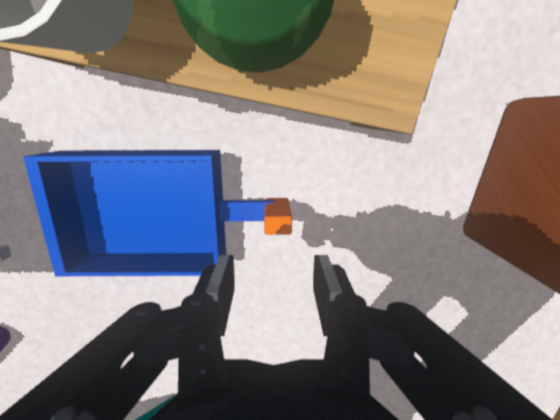

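```bash
python3 - <<'E'
from h import *
f=load('w2')
c=[ray(f,u,v,.042)[:2] for u,v in((28,156),(57,276),(220,150),(216,275))]
print(np.round(c,4)); m=[(c[0]+c[1])/2,(c[2]+c[3])/2];d=m[1]-m[0];print('len',np.linalg.norm(d),'yaw',np.degrees(np.arctan2(d[0],-d[1])))
for v in(200,233): print(ray(f,265,v,.058),ray(f,292,v,.058))
u=d/np.linalg.norm(d);print('handle from body',m[1]+u*.052,'H top pix',proj(f,[*(m[1]+u*.052),.058]))
E
```

```text
[[ 0.5864 -0.1598]
 [ 0.4815 -0.1726]
 [ 0.6111 -0.307 ]
 [ 0.5012 -0.3122]]
len 0.1451412768427802 yaw 8.796004714950767
[ 0.58048275 -0.34638251  0.058     ] [ 0.5832383  -0.36674172  0.058     ]
[ 0.55361848 -0.34981863  0.058     ] [ 0.55646326 -0.37094326  0.058     ]
handle from body [ 0.56412012 -0.36100084] H top pix (np.float64(280.93093139693053), np.float64(222.4064966851087))
```

Request:
{"api": "apply_moves", "payload": {
  "steps": [
    [[0,0.1,0.6,4,0,0,0],[0,0,0,3,0,0,0],[0,0,0,2,0,0,0],[0,0,0,1,0,0,0],[-1,0,0,0,0,0,0],[-1,0,0,0,0,0,0],[-1,0,0,0,0,0,0],[-1,0,0,0,0,0,0],[-1,0,0,0,0,0,0]]
  ],
  "newtons": 40
}}

```text
t: 8.2
tool_pos: [0.5651, -0.3529, 0.0303]
tcp_rot: [0.998, 0.07, 0.0, 0.0]
wrist_force: [0.4, 0.1, -1.9]
gripper_width: 0.021
finger_force: 42.8
```

```bash
python3 - <<'E'
from h import *
p=pose();print(p[0],p[1],p[3]['wrist_force'],p[3]['gripper_width'],p[3]['finger_force'])
# fit hopper pose from both initial views
s=load('scene0');d=load('side0')
S=lambda u,v:(s,75+u/3,165+v/3)
D=lambda u,v:(d,225+u/3,170+v/3)
T=[((-.066,-.0935,.167),S(448,50)),((-.066,.0935,.167),S(662,25)),((.066,-.0935,.167),S(468,166)),((.066,.0935,.167),S(687,138)),
((-.066,.0935,.167),D(60,73)),((-.066,-.0935,.167),D(190,230)),((.066,.0935,.167),D(183,22)),((.066,-.0935,.167),D(325,160))]
from scipy.optimize import least_squares
def r(q):
    c,sn=np.cos(q[2]),np.sin(q[2]);o=[]
    for (a,b,z),(f,u,v) in T:
        x=proj(f,[q[0]+c*a-sn*b,q[1]+sn*a+c*b,z]);o+=[x[0]-u,x[1]-v]
    return np.array(o)
q=least_squares(r,[.53,.006,.14],loss='soft_l1').x;print(q,np.degrees(q[2]));print(r(q).reshape(-1,2).round(1))
E
```

```text
[ 0.56511467 -0.3529336   0.03033818] -81.98270950418075 [ 0.42451218  0.06685441 -1.87859562] 0.021036285949573016 42.803016901016235
[0.53269805 0.00769356 0.15164723] 8.688746179577699
[[-2.8  0.2]
 [-1.9 -1.1]
 [-3.   1.8]
 [ 1.   0.2]
 [-0.2  0. ]
 [-3.4 -5. ]
 [ 2.4 -0.1]
 [-2.1 -3.2]]
```

```bash
cat >> h.py <<'E'
Q=[.5327,.0072,np.radians(8.4)]
def H(a,b):
    c,s=np.cos(Q[2]),np.sin(Q[2]); return Q[0]+c*a-s*b,Q[1]+s*a+c*b
def Hi(x,y):
    c,s=np.cos(Q[2]),np.sin(Q[2]);x-=Q[0];y-=Q[1]; return c*x+s*y,-s*x+c*y
E
python3 - <<'E'
from h import *
p=pose();print('handle hop',Hi(*p[0][:2]))
plan(*H(0,-.30),.0303,-81.6,5)
E
```

```text
handle hop (np.float64(-0.0205424699863238), np.float64(-0.3610054370747412))
5 rows of [ 0.41 -1.22  0.  ] rz -0.08
```

Request:
{"api": "apply_moves", "payload": {
  "steps": [
    [[-1,0.4,-1.2,0,0,0,0],[-1,0.4,-1.2,0,0,0,-0.2],[-1,0.4,-1.2,0,0,0,-0.2],[-1,0.4,-1.2,0,0,0,0],[-1,0.4,-1.2,0,0,0,0],[-1,0,0,0,0,0,0]]
  ]
}}

```text
t: 8.8
tool_pos: [0.5761, -0.2878, 0.0295]
tcp_rot: [0.997, 0.074, -0.0, -0.001]
wrist_force: [-0.1, -0.5, -0.3]
gripper_width: 0.021
finger_force: 43.0
```

```bash
python3 - <<'E'
from h import *
p=pose();print('handle hop',Hi(*p[0][:2]),p[1],p[3]['wrist_force'])
f=snap('side','sd2');g=snap('scene','sc2')
a=cv2.resize(f['pixels'][190:340,225:425],(800,600),interpolation=2)
b=cv2.resize(g['pixels'][165:285,130:330],(800,480),interpolation=2)
cv2.imwrite('pics/c4.png',np.hstack([cv2.resize(a,(400,300)),cv2.resize(b,(400,240))[:].repeat(1,0) if 0 else cv2.copyMakeBorder(cv2.resize(b,(400,240)),0,60,0,0,0)])[:,:,::-1])
cv2.imwrite('pics/c5.png',a[:,:,::-1])
for k in [(-.062,-.079,0),(.062,-.079,0)]: print(proj(f,[*H(k[0],k[1]),0]))
E
```

```text
handle hop (np.float64(-0.00017337292492601575), np.float64(-0.29817776297166637)) -81.48951601177431 [-0.09984388 -0.46832772 -0.31465149]
(np.float64(281.0840359903985), np.float64(280.5941612466719))
(np.float64(320.0245217445151), np.float64(261.10992768078415))
```

View pics/c5.png

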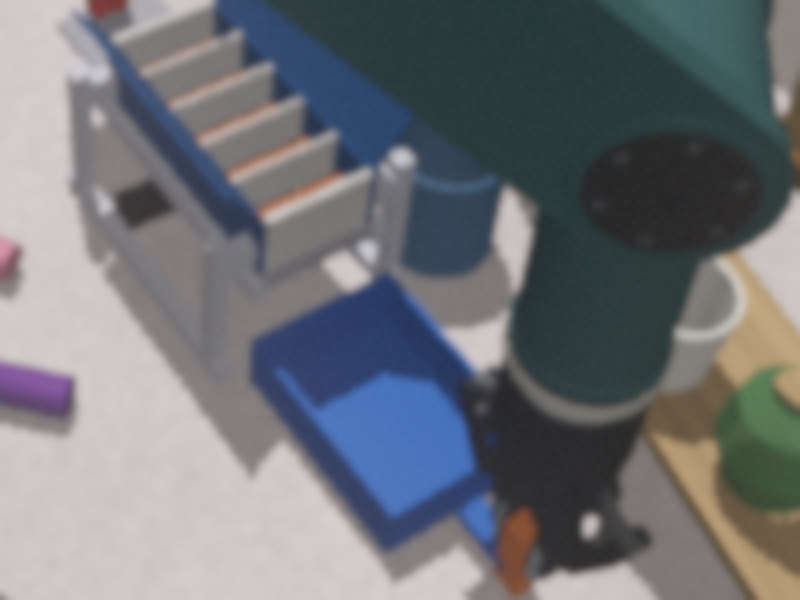

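Tray plain end rim corners at crop (255,350),(388,278); posts' feet at about (218,372) and (370,262). Checking the lateral fit.

```bash
python3 - <<'E'
from h import *
f=load('sd2')
for n,u,v,z in(('c1',255,347,.042),('c2',388,276,.042),('post-',216,375,0),('post+',366,264,0),('posttop-',213,235,.075),('posttop+',402,155,.075),('c3',390,545,.042)):
    print(n,np.round(Hi(*ray(f,225+u/4,190+v/4,z)[:2]),4))
E
```

```text
c1 [-0.0568 -0.1044]
c2 [ 0.0472 -0.1014]
post- [-0.0718 -0.0846]
post+ [ 0.0643 -0.0596]
posttop- [-0.0464 -0.0376]
posttop+ [ 0.0976 -0.0432]
c3 [-0.0666 -0.2585]
```

Request:
{"api": "apply_moves", "payload": {
  "steps": [
    [[-1,0,-1,0,0,0,0],[-1,0,-1,0,0,0,0],[-1,0,-1,0,0,0,0],[-1,0,-1,0,0,0,0],[-1,0,-1,0,0,0,0],[-1,0,-1,0,0,0,0]]
  ]
}}

```text
t: 9.5
tool_pos: [0.5669, -0.23, 0.0295]
tcp_rot: [0.997, 0.073, -0.0, -0.0]
wrist_force: [-0.8, -1.3, -1.4]
gripper_width: 0.0212
finger_force: 42.9
```

Request:
{"api": "apply_moves", "payload": {
  "steps": [
    [[-1,0,-1,0,0,0,0],[-1,0,-1,0,0,0,0],[-1,0,-1,0,0,0,0],[-1,0,-1,0,0,0,0],[-1,0,-1,0,0,0,0],[-1,0,-1,0,0,0,0],[-1,0,-0.5,0,0,0,0],[-1,0,-0.5,0,0,0,0]]
  ]
}}

```text
t: 10.3
tool_pos: [0.5569, -0.1613, 0.0296]
tcp_rot: [0.997, 0.074, 0.0, 0.0]
wrist_force: [0.9, -1.4, -1.3]
gripper_width: 0.0213
finger_force: 42.9
```

```bash
python3 - <<'E'
from h import *
p=pose();print('handle hop',Hi(*p[0][:2]),p[0],p[1],p[3]['wrist_force'],p[3]['ft_torque'])
E
```

```text
handle hop (np.float64(-0.0006365957724809371), np.float64(-0.17027173482845787)) [ 0.55694404 -0.16133811  0.02957045] -81.56613043680672 [ 0.93328494 -1.36995261 -1.31922255] [-0.16167062  0.00843298  0.02283962]
```

Request:
{"api": "apply_moves", "payload": {
  "steps": [
    [[-1,0,-0.4,0,0,0,0],[-1,0,-0.3,0,0,0,0],[-1,0,-0.2,0,0,0,0],[-1,0,-0.1,0,0,0,0],[-1,0,0,0,0,0,0]]
  ]
}}

```text
t: 10.8
tool_pos: [0.5554, -0.1519, 0.0295]
tcp_rot: [0.997, 0.073, -0.0, -0.0]
wrist_force: [0.7, 1.1, -0.8]
gripper_width: 0.0212
finger_force: 43.0
```

Request:
{"api": "apply_moves", "payload": {
  "steps": [
    [[-1,0,-0.2,0,0,0,0],[-1,0,-0.1,0,0,0,0],[-1,0,-0.1,0,0,0,0]]
  ]
}}

```text
t: 11.1
tool_pos: [0.5549, -0.148, 0.0295]
tcp_rot: [0.997, 0.073, -0.0, 0.0]
wrist_force: [0.4, -0.6, 0.0]
gripper_width: 0.0213
finger_force: 43.0
```

Request:
{"api": "apply_moves", "payload": {
  "steps": [
    [[-1,0,-0.1,0,0,0,0],[-1,0,-0.1,0,0,0,0],[-1,0,-0.1,0,0,0,0]]
  ]
}}

```text
t: 11.4
tool_pos: [0.5544, -0.1449, 0.0295]
tcp_rot: [0.997, 0.073, -0.0, 0.0]
wrist_force: [0.2, 0.6, -1.8]
gripper_width: 0.0215
finger_force: 42.9
```

Request:
{"api": "apply_moves", "payload": {
  "steps": [
    [[-1,0,-0.1,0,0,0,0],[-1,0,-0.1,0,0,0,0]]
  ]
}}

```text
t: 11.6
tool_pos: [0.5544, -0.1439, 0.0296]
tcp_rot: [0.997, 0.074, 0.0, 0.001]
wrist_force: [-1.1, -8.7, -1.0]
gripper_width: 0.0214
finger_force: 43.4
```

Request:
{"api": "apply_moves", "payload": {
  "steps": [
    [[-0.2,0,0,0,0,0,0],[0,0,0,0,0,0,0],[0,0,0,0,0,0,0],[0,0,0,-3,0,0,0],[0,0,0,-4.8,0,0,0],[0,0,0,-4.8,0,0,0],[0,0,0,-4.8,0,0,0],[0,0,0,-4.6,0,0,0],[0,0,-3,0,0,0,0],[0,0,-4,0,0,0,0]]
  ]
}}

```text
t: 12.6
tool_pos: [0.5455, -0.0745, 0.2519]
tcp_rot: [0.997, 0.072, 0.002, 0.001]
wrist_force: [0.5, -0.0, -0.9]
gripper_width: 0.0424
finger_force: 0.0
```

Request:
{"api": "apply_moves", "payload": {
  "steps": [
    [[1,0,-4.5,0,0,0,0],[1,0,-4.5,0,0,0,0],[1,0,-4.5,0,0,0,0],[1,0,-4.5,0,0,0,0],[1,0,-4.5,0,0,0,0],[1,0,-3.0,0,0,0,0],[1,0,0,0,0,0,0],[1,0,0,0,0,0,0]]
  ]
}}

```text
t: 13.4
tool_pos: [0.5062, 0.1789, 0.2495]
tcp_rot: [0.997, 0.074, -0.0, 0.0]
wrist_force: [0.4, -0.9, 0.4]
gripper_width: 0.0853
finger_force: 0.0
```

```bash
python3 - <<'E'
from h import *
p=pose();print(p[0],p[1],p[3]['wrist_force'],p[3]['gripper_width'])
f=snap('wrist','w3');g=f['pixels'].astype(int)
m=((g[...,0]>110)&(g[...,1]<70)&(g[...,2]<70)).astype(np.uint8)
n,l,st,c=cv2.connectedComponentsWithStats(m)
for i in range(1,n):
    if st[i,4]>60: print(st[i],c[i])
u,v=proj(f,[p[0][0],p[0][1],.1255]);print('tcp->',u,v)
cv2.imwrite('pics/w3b.png',cv2.imread('pics/w3.png'))
E
```

```text
[0.50620907 0.17894079 0.24945982] -81.47262961829676 [ 0.35601971 -0.85809059  0.40809013] 0.08530184047482574
[263 180  18  36 523] [271.32695985 199.96175908]
tcp-> 272.5821099356831 202.2690519478083
```

View pics/w3.png

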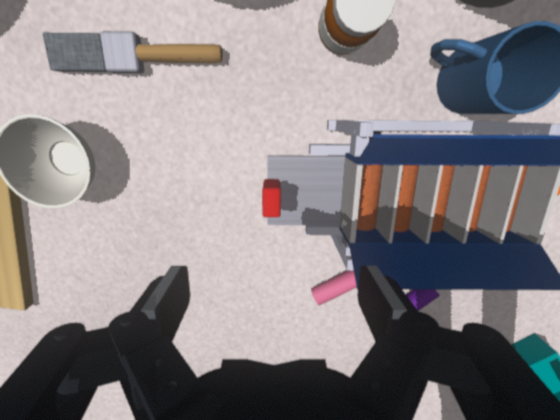

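Grip at (271,200) sits right under the tool. Descend, grip, and test-push shut a little to find the end stop.

Request:
{"api": "apply_moves", "payload": {
  "steps": [
    [[1,0.1,-0.1,4.5,0,0,0],[1,0,0,4.5,0,0,0],[1,0,0,4,0,0,0],[1,0,0,2.2,0,0,0],[-1,0,0,0,0,0,0],[-1,0,0,0,0,0,0],[-1,0,0,0,0,0,0],[-1,0,0,0,0,0,0],[-1,0,0,0,0,0,0],[-1,0,0,0,0,0,0]]
  ],
  "newtons": 50
}}

```text
t: 14.45
tool_pos: [0.5087, 0.1799, 0.0992]
tcp_rot: [0.997, 0.073, 0.002, -0.0]
wrist_force: [-0.4, -0.2, 5.6]
gripper_width: 0.0171
finger_force: 50.0
```

Request:
{"api": "apply_moves", "payload": {
  "steps": [
    [[-1,0,0.1,0,0,0,0],[-1,0,0.1,0,0,0,0],[-1,0,0,0,0,0,0]]
  ]
}}

```text
t: 14.75
tool_pos: [0.5089, 0.1783, 0.0992]
tcp_rot: [0.997, 0.073, 0.002, -0.0]
wrist_force: [0.1, 0.9, 5.8]
gripper_width: 0.017
finger_force: 50.0
```

Request:
{"api": "apply_moves", "payload": {
  "steps": [
    [[-1,0,0.15,-0.1,0,0,0],[-1,0,0.15,0,0,0,0],[-1,0,0,0,0,0,0]]
  ]
}}

```text
t: 15.05
tool_pos: [0.5091, 0.1764, 0.0992]
tcp_rot: [0.997, 0.073, 0.001, -0.002]
wrist_force: [1.2, 8.8, -2.1]
gripper_width: 0.0172
finger_force: 50.4
```

Request:
{"api": "apply_moves", "payload": {
  "steps": [
    [[-1,0,0.15,0,0,0,0],[-1,0,0.1,0,0,0,0],[-1,0,0,0,0,0,0]]
  ]
}}

```text
t: 15.35
tool_pos: [0.5091, 0.1763, 0.0992]
tcp_rot: [0.997, 0.072, 0.001, -0.003]
wrist_force: [-1.1, 20.4, -1.5]
gripper_width: 0.0172
finger_force: 50.5
```

Request:
{"api": "apply_moves", "payload": {
  "steps": [
    [[-1,0,-0.8,0,0,0,0],[-1,0,-1.2,0,0,0,0],[-1,0,-1.3,0,0,0,0],[-1,0,-1.3,0,0,0,0],[-1,0,-1.3,0,0,0,0],[-1,0,-1.3,0,0,0,0],[-1,0,-1.3,0,0,0,0],[-1,0,-1.3,0,0,0,0],[-1,0,-1.2,0,0,0,0],[-1,0,0,0,0,0,0]]
  ]
}}

```text
t: 16.35
tool_pos: [0.4936, 0.2837, 0.0992]
tcp_rot: [0.997, 0.074, 0.002, -0.001]
wrist_force: [3.6, 5.2, 2.2]
gripper_width: 0.0171
finger_force: 51.4
```

```bash
python3 - <<'E'
from h import *
p=pose();d=p[0][:2]-np.array([.5091,.1763]);print('gate',d@[-.147,.989],'lat',d@[.989,.147],p[1],p[3]['wrist_force'],p[3]['gripper_width'])
E
```

```text
gate 0.10849872640467695 lat 0.000496827202934701 -81.5318001000333 [3.58524067 5.24541288 2.19808057] 0.017117817531530664
```

Request:
{"api": "apply_moves", "payload": {
  "steps": [
    [[-1,0,-0.6,0,0,0,0],[-1,0,-0.6,0,0,0,0],[-1,0,-0.5,0,0,0,0],[-1,0,0,0,0,0,0],[-1,0,0,0,0,0,0],[-1,0,0,0,0,0,0],[-1,0,0,0,0,0,0],[-1,0,0,0,0,0,0]]
  ]
}}

```text
t: 17.15
tool_pos: [0.4914, 0.2993, 0.0992]
tcp_rot: [0.997, 0.073, 0.002, -0.001]
wrist_force: [4.3, 2.1, 1.7]
gripper_width: 0.0169
finger_force: 51.3
```

```bash
python3 - <<'E'
from h import *
p=pose();d=p[0][:2]-np.array([.5091,.1763]);print('gate',d@[-.147,.989],'lat',d@[.989,.147],p[1],p[3]['wrist_force'],p[3]['gripper_width'])
f=snap('side','sd3');g=snap('scene','sc3')
a=cv2.resize(f['pixels'][170:320,230:380],(400,400),interpolation=2)
b=cv2.resize(g['pixels'][165:285,210:330],(400,400),interpolation=2)
cv2.imwrite('pics/c6.png',np.hstack([a,b])[:,:,::-1])
E
```

```text
gate 0.12428875588172755 lat 0.0005994885195756059 -81.58829219370996 [4.26160354 2.0655363  1.70626568] 0.01693958941960977
```

View pics/c6.png

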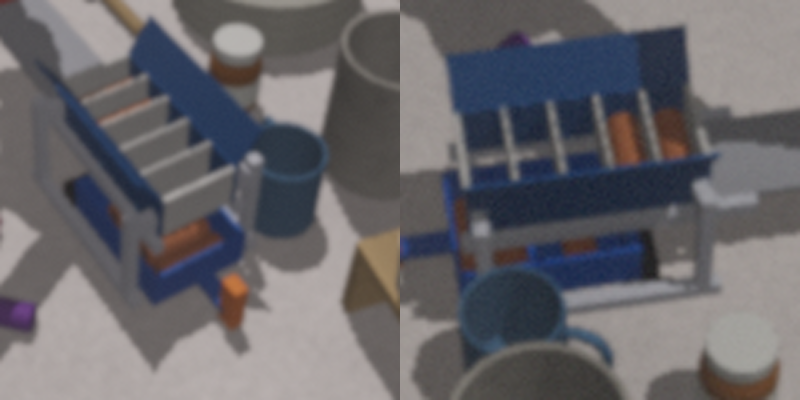

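Cells 1–3 are empty, cells 4–5 still full, and props lie in the tray against the black stop. Shutting the gate.

Request:
{"api": "apply_moves", "payload": {
  "steps": [
    [[-1,0,0.8,0,0,0,0],[-1,0,1.3,0,0,0,0],[-1,0,1.3,0,0,0,0],[-1,0,1.4,0,0,0,0],[-1,0,1.4,0,0,0,0],[-1,0,1.4,0,0,0,0],[-1,0,1.4,0,0,0,0],[-1,0,1.3,0,0,0,0],[-1,0,1.2,0,0,0,0],[-1,0,0.5,0,0,0,0]]
  ]
}}

```text
t: 18.25
tool_pos: [0.5087, 0.179, 0.0992]
tcp_rot: [0.997, 0.073, 0.001, -0.0]
wrist_force: [4.3, 3.2, 6.3]
gripper_width: 0.017
finger_force: 51.8
```

Request:
{"api": "apply_moves", "payload": {
  "steps": [
    [[-1,0,0.3,0,0,0,0],[-1,0,0.2,0,0,0,0],[-1,0,0.2,0,0,0,0],[-1,0,0,0,0,0,0],[-1,0,0,0,0,0,0]]
  ]
}}

```text
t: 18.75
tool_pos: [0.5091, 0.1764, 0.0992]
tcp_rot: [0.997, 0.073, 0.001, -0.003]
wrist_force: [1.7, 20.6, 5.3]
gripper_width: 0.0172
finger_force: 51.8
```

Request:
{"api": "apply_moves", "payload": {
  "steps": [
    [[0.3,0,-0.2,0,0,0,0],[0.3,0,0,0,0,0,0],[0.3,0,0,0,0,0,0],[0.3,0,0,0,0,0,0],[0.3,0,0,-2,0,0,0],[0.3,0,0,-4.5,0,0,0],[0.3,0,0,-4.5,0,0,0],[0.3,0,0,-4.5,0,0,0],[0.3,0,-4,0,0,0,0],[0.3,0,-4,0,0,0,0]]
  ]
}}

```text
t: 19.75
tool_pos: [0.4977, 0.2533, 0.2556]
tcp_rot: [0.997, 0.072, 0.002, -0.0]
wrist_force: [0.1, -0.5, -0.5]
gripper_width: 0.0554
finger_force: 0.0
```

Request:
{"api": "apply_moves", "payload": {
  "steps": [
    [[0.3,0,-4.5,0,0,0,0],[0.3,0,-4,0,0,0,0],[0.3,0,0,0,0,0,0],[0.3,0,0,0,0,0,0],[0.3,0,0,0,0,0,0]]
  ]
}}

```text
t: 20.25
tool_pos: [0.484, 0.3362, 0.2531]
tcp_rot: [0.997, 0.073, -0.0, 0.001]
wrist_force: [-0.7, 0.6, 0.6]
gripper_width: 0.0554
finger_force: 0.0
```

```bash
python3 - <<'E'
from h import *
s0=load('scene0');f=snap('scene','sc4')
def red(f):
    g=f['pixels'].astype(int)[180:225,310:345];m=(g[...,0]>110)&(g[...,1]<75)&(g[...,2]<75);v,u=np.nonzero(m);return u.mean()+310,v.mean()+180,len(u)
print(red(s0),red(f)); c,s=np.cos(.148),np.sin(.148)
for g in(0,.004): print(proj(f,[.5091-s*g,.1763+c*g,.1255]))
# wide diff of bystanders
d=cv2.absdiff(cv2.GaussianBlur(s0['pixels'],(5,5),0),cv2.GaussianBlur(f['pixels'],(5,5),0)).max(2)
n,l,st,ce=cv2.connectedComponentsWithStats((d>40).astype(np.uint8))
print([list(st[i]) for i in range(1,n) if st[i,4]>25])
E
```

```text
(np.float64(328.8), np.float64(198.55555555555554), 45) (np.float64(326.72727272727275), np.float64(198.88636363636363), 44)
(np.float64(327.9153115290127), np.float64(198.41307398839623))
(np.float64(329.4256578293878), np.float64(198.20611384090242))
[[np.int32(260), np.int32(0), np.int32(28), np.int32(11), np.int32(215)], [np.int32(279), np.int32(0), np.int32(65), np.int32(55), np.int32(1780)], [np.int32(375), np.int32(0), np.int32(64), np.int32(150), np.int32(5504)], [np.int32(467), np.int32(0), np.int32(31), np.int32(33), np.int32(562)], [np.int32(431), np.int32(19), np.int32(32), np.int32(18), np.int32(225)], [np.int32(216), np.int32(27), np.int32(15), np.int32(27), np.int32(211)], [np.int32(439), np.int32(36), np.int32(57), np.int32(49), np.int32(1094)], [np.int32(195), np.int32(70), np.int32(41), np.int32(29), np.int32(560)], [np.int32(282), np.int32(83), np.int32(11), np.int32(14), np.int32(81)], [np.int32(271), np.int32(113), np.int32(109), np.int32(44), np.int32(1560)], [np.int32(156), np.int32(114), np.int32(115), np.int32(68), np.int32(2738)], [np.int32(215), np.int32(12
[... 153 characters left out ...]
int32(5), np.int32(7), np.int32(28)], [np.int32(259), np.int32(201), np.int32(8), np.int32(15), np.int32(86)], [np.int32(244), np.int32(202), np.int32(9), np.int32(16), np.int32(93)], [np.int32(231), np.int32(204), np.int32(8), np.int32(15), np.int32(65)], [np.int32(332), np.int32(208), np.int32(15), np.int32(8), np.int32(88)], [np.int32(230), np.int32(211), np.int32(4), np.int32(9), np.int32(27)], [np.int32(116), np.int32(217), np.int32(50), np.int32(40), np.int32(1458)], [np.int32(195), np.int32(229), np.int32(15), np.int32(17), np.int32(156)], [np.int32(212), np.int32(236), np.int32(14), np.int32(5), np.int32(54)], [np.int32(249), np.int32(236), np.int32(32), np.int32(17), np.int32(331)]]
```

Gate is shut. The only changes in the scene are the tray, its props, the arm and its shadow; cells 4 and 5 and the bystanders look unchanged.

```bash
python3 -c "
from workcell import job
print(job.job_done())"
```

```text
the job is handed in; nothing more can be done
None
```

The job is handed in at about 20 s: the tray is in the bay against the stop with its handle out, three props dropped into it, two props still in their cells, the gate pushed to its end stop, and no bystander seen to have moved.

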